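# Close and lock the lid of the vial digester

## Robot

A 6-joint arm with a two-finger parallel gripper is mounted at the origin on the work surface. World frame = base frame: x ahead of the robot, y to its left, z up, the work surface at z = 0. Lengths are in mm, angles in degrees, forces in N, time in s.
With the tool pointing down it reaches from about 300 to 850 mm from the base axis. Payload 4.2 kg.
Tool frame: the origin (TCP) lies at the very end of the fingers, on their centre line; the grasp point (between the pads) lies 19 mm behind it; z points along the fingers, y is the direction in which the jaws open and shut (so a half turn about z gives the same grasp; the last joint's range is limited). The gripper opens to 91 mm and grips with 3 to 60 N. Pads are 32 mm wide; open, the fingers measure 118 mm over their backs; the gripper's body (76 mm by 178 mm) begins 60 mm behind the grasp point.
Start: joints at [69.786, 18.312, 89.639, -0, 72.044, -1.146], TCP at [187.85, 543.466, 213.976] pointing down, gripper open.
Joint ranges: [-177.97, 177.97], [-48.28, 115.42], [12.27, 149.76], [-77.06, 257.06], [2.81, 150.46], [-146.56, 146.56]. Speed limits (degrees/s): [147.25, 147.25, 180, 180, 180, 180].

## Interface

Orientations are given as [roll, pitch, yaw] about the fixed x, y, z axes, in that order (R = Rz(yaw) Ry(pitch) Rx(roll)).
In Python, from workcell import env gives the robot as it stands. The module is installed in compiled form; this text tells all that it offers.
- The arm moves only by the tool arm_command, never from a script. Its argument "targets" is a list of rows, each a list of 5 numbers: the closure, from 0 (fully open) to 1 (shut), then the shift along the tool's x, y, z each as a share of 50 cm, from -1 to 1, then the turn about the tool's z as a share of pi/4 rad, from -1 to 1. A call has 1 to 8 rows; each row is the pose to reach, as a shift and turn from the pose measured when the call began, along the tool's axes at that moment; what a row does not reach only later rows make up. A row lasts 1/12 s, in which the tool goes at most 41.7 mm and 7.16 degrees, less where a joint would pass 70% of its speed; a pose out of reach is approached as far as the arm can. A call with a number of a shift or a turn outside -1 to 1 is refused whole. A call with a gripper value outside its range is refused whole. The fingers move at their own pace and stop on an object; "squeeze" is the grip in N (left out, the last holds). Time passes only in rows, so rows that repeat a pose let the fingers close. It gives the time, the measured TCP pose, the force and the opening at its end, in the units of the state.
- env.state(): the state, without advancing time (a new reading comes with each control period).
- env.grab_frame(name): name is "side" or "top"; returns the picture (420x560x3 uint8, red, green, blue); there is no depth.
- env.camera_params(name): a dict with "camera_matrix" (3x3 intrinsics, pixels), "dist_coeffs" ([k1, k2, p1, p2, k3] as OpenCV has them; the pictures are not rectified), "R" (3x3) and "t" (3): a world point X has camera coordinates R X + t. Camera axes: x right, y down, z forward; pixel columns grow to the right and rows downward; lengths in mm; the calibration is good to about 2 mm. A picture is of the moment at which its call begins. camera_params takes no time and is no camera call.
- env.job_done(): hands the job in, once; it reports no verdict.
The state is a dict: "time_s": time; "qpos": joint angles; "qvel": joint speeds; "effort": joint torques, N m; "ee_pos": TCP position; "ee_rot": TCP orientation; "force": force on the tool from outside, world axes, zero at the start; "torque": the same for the moment, N m; "gripper_width": finger opening in mm.
Only numpy, scipy, OpenCV 4.12 (cv2) and the standard library are available. Lean on these libraries where they do the work, as an engineer would, in place of code of your own. Each camera call takes 0.05 s, during which the arm holds its last target.

## Task

The vial digester on the bench is loaded: push its half-open lid down with the fingertips without slamming it, press it fully shut, then set a fingertip in the slot of the quarter-turn fastener and turn it clockwise (seen from above) to its stop, so that the lid stays locked down. Nothing is to be gripped or lifted: do not raise the lid further, and leave the vials, dropper bottle, slide boxes and beaker around and on the digester standing where they are.

Things in the scene. Friction and masses are not known exactly. Their poses are not given: they have to be found in the camera images.
- heater: Vial digester: white bench heater, 310 x 270 mm, 106 mm high to the rim under the lid, fixed. Origin: centre of its underside, on the table. x points from its front (robot side) to its back, y to its left, z up. The front deck, 58 mm deep and 97 mm high, carries a display and buttons; behind it the lid covers a block of capped vials.
- lid (a joint): Lid angle in rad: 0 = fully shut, larger = more open; starts at 0.35 to 0.75. Hinged along the back; the front edge (robot side) rises. The stiff hinge holds it where it is left; a few newtons at the front edge push it down. From about 0.05 to 0 it meets two spring plungers, which push an unlocked lid up again: holding it fully shut takes about 10 N at the fastener.
- lid_hinge (a point): Middle of the lid's hinge line, at the lid's underside: 135 mm behind the heater's origin, 108 mm above the table. Turns with the lid: x along the lid from front to back, y along the hinge to the left, z out of the lid's top. The lid is a flat white plate with a clear window, 258 mm from hinge to front edge, 264 mm wide, 8 mm thick.
- lid_corner_left (a point): Flat spot on the lid's top face near its front left corner, free to push on: 230 mm from the hinge line, 95 mm left of the middle. Axes of the lid.
- lid_corner_right (a point): The same near the front right corner, 95 mm right of the middle.
- latch_slot (a point): Centre of the slot's floor, on the fastener's axis: 205 mm from the hinge line in the middle of the lid, 9 mm above the lid's underside. The fastener is a bare metal dial, 76 mm diameter, with a slot right across it: 28 mm wide, 17 mm deep, 72 mm long between the walls of the bezel. Its y axis lies along the slot and turns with the dial, z points out of the lid's top.
- latch_top (a point): Centre of the fastener's top face, 17 mm above the slot's floor. The dial is flush with the grey round bezel around it, 96 mm outside diameter, which stands 18 mm above the lid's plate. Same axes as latch_slot.
- latch (a joint): Turn of the fastener in rad: 0 = open, slot left to right; grows clockwise seen from above to a stop at 1.571 = locked, slot front to back. Starts at 0 to 0.25, turns stiffly (0.12 N m, more at the end), stays where left. From about 0.7 to 0.95 its cam tongue passes under a bar in the case, if the lid is pressed to within 3 mm of shut: press while turning. Turned earlier it keeps the lid from shutting.
- vial_deck: Capped glass vial, 22 mm diameter, 47 mm high, loose, standing on the left end of the digester's front deck. Origin: centre of its underside. Not to be disturbed.
- vial_left: The same kind of vial, standing on the table beside the digester.
- vial_right: The same kind of vial, standing on the table on the digester's other side.
- dropper_bottle: Amber dropper bottle, 38 mm diameter, 107 mm high with its bulb, on the table left of the digester. Origin: centre of its underside.
- slide_box_1: Flat clear plastic slide box, 55 x 55 x 12 mm, on the table right of the digester. Origin: centre of its underside.
- slide_box_2: The same kind of box, on the table left of the digester.
- beaker: Glass beaker, 64 mm diameter, 82 mm high, with steel tweezers standing in it (125 mm high), on the table right of the digester. Origin: centre of its underside.

How it is judged (in metres and radians):
On the way:
1. the lid is lowered onto its spring plungers before the fastener is turned (value of joint lid below 0.09 rad and value of joint latch below 0.8 rad), for 0.1 s.
At the end, for the whole second after the job is handed in: the released lid stays shut (within 0.015 rad, 4 mm at its front edge), held by the fastener, which is turned clockwise at least 1.4 of its 1.571 rad (value of joint lid below 0.015 rad and value of joint latch above 1.4 rad and velocity of joint lid below 0.05 rad/s); the robot touches nothing.
It fails at once if the lid is slammed (closing faster than 2.5 rad/s) (velocity of joint lid below -2.5 rad/s).
It fails at once if the lid is lifted further open (value of joint lid above 0.9 rad).
It fails at once if a bystander is pushed, lifted or knocked over (moved more than 30 mm) (distance of any of vial_deck, vial_left, vial_right, dropper_bottle, slide_box_1, slide_box_2, beaker from where it was at the start of the episode above 0.03 m).
It also fails if it takes over 51 s, if anything falls off the work surface, if the arm or the gripper's body presses on something with over 40 N, if the wrist force passes 120 N, or if a joint passes its speed limit or range.

## Working session

There is one attempt and no reset: what is moved stays moved. The work goes in short steps, Python scripts to look and compute and a tool call to move; the robot and the scene stay as the last step left them, time stands still between calls to the robot, and variables do not carry over. Pictures are saved under pics/ and viewed, and the job is handed in when it is done.

Besides the shell and the picture viewer there is one more tool, called after "Call:" in YAML: its name, and indented under it one key for each argument. arm_command: Moves the arm, as the interface text tells. Shift numbers are shares of 50 cm and turn numbers shares of pi/4 rad, none past 1 either way. Its arguments: {"type":"object","properties":{"targets":{"type":"array"},"squeeze":{"type":"number"}},"required":["targets"]}

```bash
mkdir -p pics
python3 - <<'E'
from workcell import env
import cv2, json
print(env.state())
for n in("side","top"):
    f=env.grab_frame(n); cv2.imwrite(f"pics/{n}0.png",f[:,:,::-1])
    p=env.camera_params(n); print(n,{k:__import__('numpy').round(v,4).tolist() for k,v in p.items()})
E
```

```text
{'time_s': 0.0, 'qpos': array([ 6.97870683e+01,  1.83499482e+01,  8.97060151e+01, -2.28122846e-04,
        7.20437539e+01, -1.14484458e+00]), 'qvel': array([ 0.03503655, -0.01104939, -0.06507866,  0.01904556, -0.00054658,
        0.08848506]), 'effort': array([ 1.50058571e-03, -4.12455010e+01, -2.31970900e+01,  7.27571966e-02,
        4.56785469e-02, -1.65909582e-04]), 'ee_pos': array([187.66352001, 542.97993829, 213.1399026 ]), 'ee_rot': array([-1.79900298e+02, -1.77550048e-03,  1.60931982e+02]), 'force': array([0.46339283, 0.58319316, 0.25182221]), 'torque': array([-0.01557914, -0.00125862, -0.00922272]), 'gripper_width': 91.18801627554245}
side {'camera_matrix': [[505.8547, 0.0, 279.0101], [0.0, 505.8547, 214.503], [0.0, 0.0, 1.0]], 'dist_coeffs': [0.0052, 0.0, 0.0, 0.0, 0.0], 'R': [[0.7603, -0.6494, 0.0149], [-0.396, -0.4817, -0.7818], [0.5148, 0.5885, -0.6234]], 't': [-433.1506, 335.7115, 599.3843]}
top {'camera_matrix': [[491.8234, 0.0, 276.8612], [0.0, 491.8234, 199.7177], [0.0, 0.0, 1.0]], 'dist_coeffs': [-0.0863, 0.0, 0.0, 0.0, 0.0], 'R': [[0.0192, -0.9995, -0.0242], [-0.9973, -0.0174, -0.0717], [0.0712, 0.0256, -0.9971]], 't': [29.9962, 601.332, 1191.3721]}
```

View pics/side0.png

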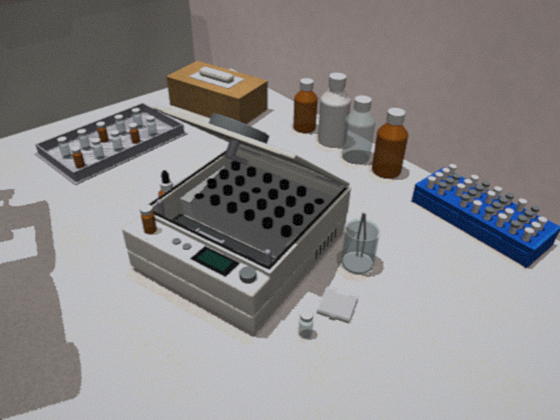

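View pics/top0.png

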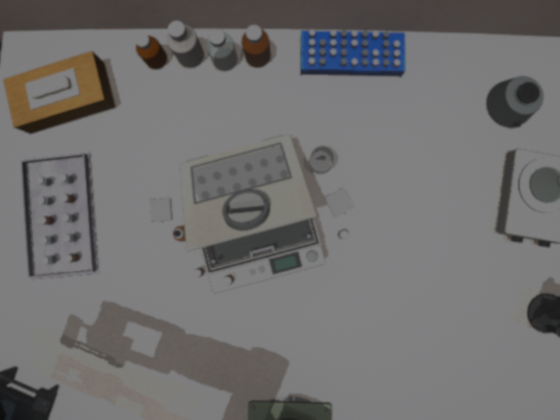

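The top view shows the heater around (260,215) px, yawed, with its lid half open. The dial is at about (246,209) with its slot almost left to right. I'll zoom in to measure.

Run:
```python
import cv2
a=cv2.imread("pics/top0.png")[120:300,140:380]; cv2.imwrite("pics/top0z.png",cv2.resize(a,None,fx=3.33,fy=3.33,interpolation=cv2.INTER_CUBIC))
a=cv2.imread("pics/side0.png")[100:325,110:390]; cv2.imwrite("pics/side0z.png",cv2.resize(a,None,fx=2.66,fy=2.66,interpolation=cv2.INTER_CUBIC))
```

```text
(no output)
```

View pics/top0z.png

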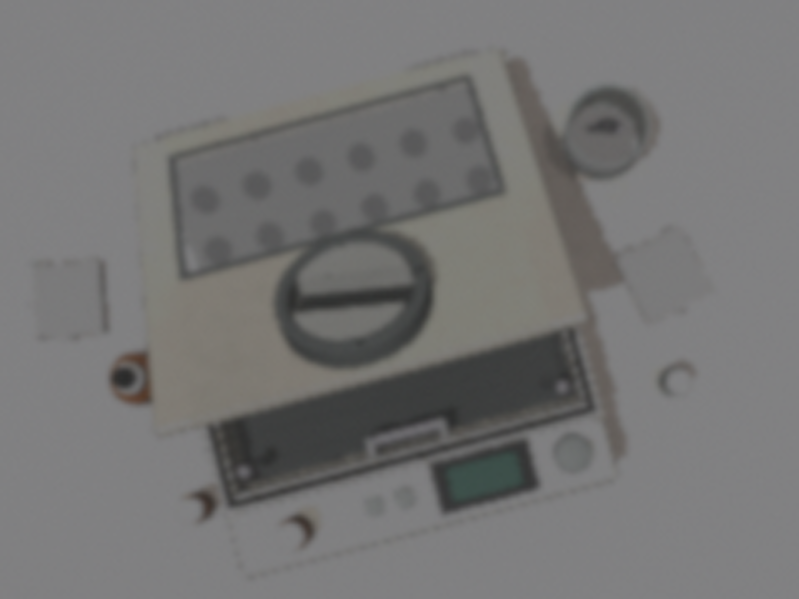

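View pics/side0z.png

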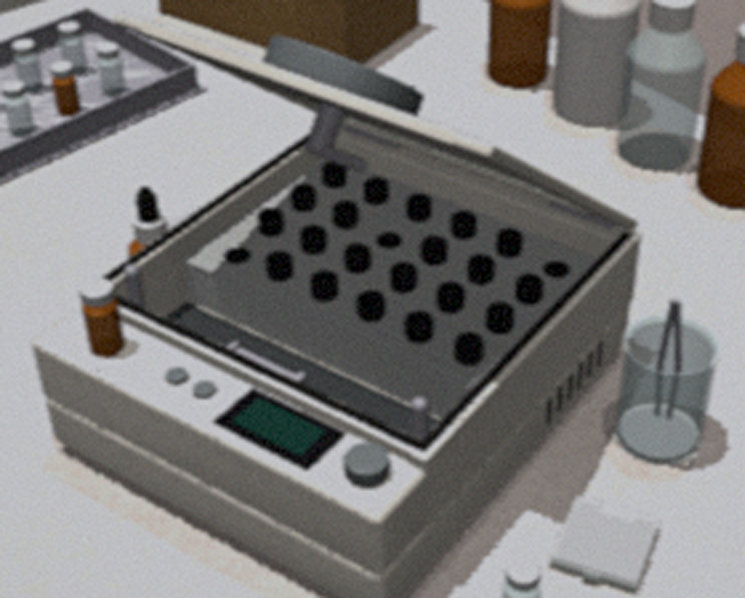

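```bash
cat > h.py <<'E'
import numpy as np, cv2
from scipy.optimize import least_squares
from workcell import env
P={n:env.camera_params(n) for n in("side","top")}
def proj(n,X):
    p=P[n]; return cv2.projectPoints(np.atleast_2d(np.asarray(X,float)),cv2.Rodrigues(np.array(p["R"]))[0],np.array(p["t"],float),np.array(p["camera_matrix"]),np.array(p["dist_coeffs"]))[0][:,0]
def h2w(q,X):
    c,s=np.cos(q[2]),np.sin(q[2]); X=np.atleast_2d(X)
    return np.c_[q[0]+c*X[:,0]-s*X[:,1], q[1]+s*X[:,0]+c*X[:,1], X[:,2]]
def lid(a,s,y,z):  # dist from hinge, left, height above underside
    return [135-s*np.cos(a)+z*-np.sin(a)*-1*-1 if False else 135-s*np.cos(a)+z*np.sin(a), y, 108+s*np.sin(a)+z*np.cos(a)]
def ray(n,u,z):
    p=P[n]; x=cv2.undistortPoints(np.array([[u]],float),np.array(p["camera_matrix"]),np.array(p["dist_coeffs"]))[0,0]
    R=np.array(p["R"]);d=R.T@np.r_[x,1];o=-R.T@np.array(p["t"]); return o+d*(z-o[2])/d[2]
E
python3 - <<'E'
from h import *
T=lambda u,v:(140+(u+.5)/3.33-.5,120+(v+.5)/3.33-.5)
S=lambda u,v:(110+(u+.5)/2.66-.5,100+(v+.5)/2.66-.5)
obs=[("top",T(247,578),lambda a:[-155,135,97]),("top",T(618,476),lambda a:[-155,-135,97]),
("side",S(37,345),lambda a:[-155,135,97]),("side",S(383,520),lambda a:[-155,-135,97]),
("top",T(157,432),lambda a:lid(a,258,132,8)),("top",T(588,318),lambda a:lid(a,258,-132,8)),
("top",T(503,48),lambda a:lid(a,0,-132,8)),("top",T(135,145),lambda a:lid(a,0,132,8)),
("top",T(354,298),lambda a:lid(a,205,0,26)),
("side",S(118,20),lambda a:lid(a,258,132,8)),("side",S(635,225),lambda a:lid(a,0,-132,8))]
f=lambda q:np.concatenate([proj(n,h2w(q,m(q[3])))[0]-u for n,u,m in obs])
r=least_squares(f,[550,50,.2,.5],loss='soft_l1')
print(r.x,np.degrees(r.x[2])); print(f(r.x).reshape(-1,2).round(1))
q=r.x
for nm,p in dict(L=lid(q[3],230,95,8),R=lid(q[3],230,-95,8),slot=lid(q[3],205,0,9),slot0=lid(0,205,0,9),R0=lid(0,230,-95,8),fr=lid(q[3],258,-132,8)).items(): print(nm,h2w(q,p)[0].round(1))
for nm,n,u,z in [("vdeck","top",T(292,530),144),("vleft","top",T(197,508),47),("vright","top",T(678,378),47),("drop","top",T(125,378),107),("beaker","top",T(606,130),82),("s1","top",T(665,272),12),("s2","top",T(70,298),12)]:print(nm,ray(n,u,z).round(0))
# slot angle
s0,s1=T(297,300),T(413,294)
a=q[3]; best=min((sum(np.abs(np.cross(np.array(s1)-s0,(d:=np.diff(proj('top',h2w(q,[lid(a,205+30*np.sin(t)*k,30*np.cos(t)*k,26) for k in(-1,1)])),axis=0)[0]))/np.linalg.norm(d)) for _ in[0]),t) for t in np.linspace(-.5,.5,201));print("slot",best)
E
```

```text
[5.69676869e+02 9.68955266e+01 2.82843372e-01 7.03700841e-01] 16.205731452920705
[[-1.4 -2.6]
 [ 0.6 -2.5]
 [-0.1 -3. ]
 [ 2.  -1.1]
 [-0.3  2. ]
 [ 1.7  0.8]
 [ 0.1  2.2]
 [ 0.3  3.2]
 [ 0.1 -0.8]
 [-2.8 -3.5]
 [ 0.3  1.8]]
L [509.4 178.3 262.9]
R [562.4  -4.2 262.9]
slot [554.8  92.6 247.5]
slot0 [502.5  77.4 117. ]
R0 [505.  -20.8 116. ]
fr [552.2 -45.6 281. ]
vdeck [415. 144. 144.]
vleft [421. 225.  47.]
vright [ 521. -121.   47.]
drop [513. 267. 107.]
beaker [695. -64.  82.]
s1 [ 600. -114.   12.]
s2 [573. 333.  12.]
slot (np.float64(0.015530337009030165), np.float64(-0.29000000000000004))<stdin>:18: DeprecationWarning: Arrays of 2-dimensional vectors are deprecated. Use arrays of 3-dimensional vectors instead. (deprecated in NumPy 2.0)
```

```bash
cat > fit0.py <<'E'
from h import *
T=lambda u,v:(140+(u+.5)/3.33-.5,120+(v+.5)/3.33-.5)
S=lambda u,v:(110+(u+.5)/2.66-.5,100+(v+.5)/2.66-.5)
obs=[("top",T(247,578),lambda a:[-155,135,97]),("top",T(618,476),lambda a:[-155,-135,97]),
("side",S(37,345),lambda a:[-155,135,97]),("side",S(383,520),lambda a:[-155,-135,97]),
("side",S(385,592),lambda a:[-155,-135,50]),
("top",T(157,432),lambda a:lid(a,258,132,8)),("top",T(588,318),lambda a:lid(a,258,-132,8)),
("top",T(354,298),lambda a:lid(a,205,0,26)),
("side",S(118,20),lambda a:lid(a,258,132,8)),("side",S(495,152),lambda a:lid(a,258,-132,8))]
obs=[o for i,o in enumerate(obs) if i!=4]
f=lambda q:np.concatenate([proj(n,h2w(q,m(q[3])))[0]-u for n,u,m in obs])
r=least_squares(f,[550,50,.2,.5],loss='soft_l1')
q=r.x
if __name__=="__main__":
    print(r.x,np.degrees(r.x[2])); print(f(r.x).reshape(-1,2).round(1))
    for nm,p in dict(L=lid(q[3],230,95,8),R=lid(q[3],230,-95,8),slot=lid(q[3],205,0,9),slot0=lid(0,205,0,9),R0=lid(0,230,-95,8),fr=lid(q[3],258,-132,8)).items(): print(nm,h2w(q,p)[0].round(1))
    for name in("top","side"):
        im=cv2.imread(f"pics/{name}0.png"); im=cv2.resize(im,None,fx=4,fy=4,interpolation=cv2.INTER_CUBIC)
        a=q[3]
        def pl(pts,col):
            p=((proj(name,h2w(q,pts))+.5)*4-.5).round().astype(int); cv2.polylines(im,[p.reshape(-1,1,2)],True,col,1)
        B=[-155,-97,155];
        pl([[-155,135,97],[-155,-135,97],[-97,-135,97],[-97,135,97]],(0,0,255))
        pl([[-97,135,106],[-97,-135,106],[155,-135,106],[155,135,106]],(0,255,0))
        pl([[-155,135,0],[-155,-135,0],[155,-135,0],[155,135,0]],(0,0,255))
        pl([lid(a,s,y,8) for s,y in((0,132),(258,132),(258,-132),(0,-132))],(255,0,0))
        pl([lid(a,205+48*np.cos(t),48*np.sin(t),26) for t in np.linspace(0,6.28,40)],(255,0,255))
        pl([lid(a,205+k,36*m,26) for k,m in((-14,-1),(-14,1),(14,1),(14,-1))],(0,255,255))
        x,y=(140,120) if name=="top" else (110,90)
        cv2.imwrite(f"pics/ov_{name}.png",im[y*4:y*4+600,x*4+40:x*4+840] if name=="side" else im[y*4:y*4+700,x*4:x*4+800][60:660])
E
python3 fit0.py
```

```text
[5.68714570e+02 9.47091595e+01 2.74941722e-01 7.05427107e-01] 15.753000261619704
[[-1.1 -2.5]
 [ 1.2 -1.5]
 [-0.1 -2.7]
 [ 1.3  0.2]
 [ 0.3  2. ]
 [ 2.8  1.7]
 [ 1.1 -0.4]
 [-2.2 -3.5]
 [-1.5 -1.4]]
L [509.3 176.7 263.2]
R [560.9  -6.2 263.2]
slot [554.   90.6 247.8]
slot0 [501.3  75.7 117. ]
R0 [503.1 -22.5 116. ]
fr [550.4 -47.6 281.4]
```

```bash
sleep 1
```

```text
(no output)
```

View pics/ov_top.png

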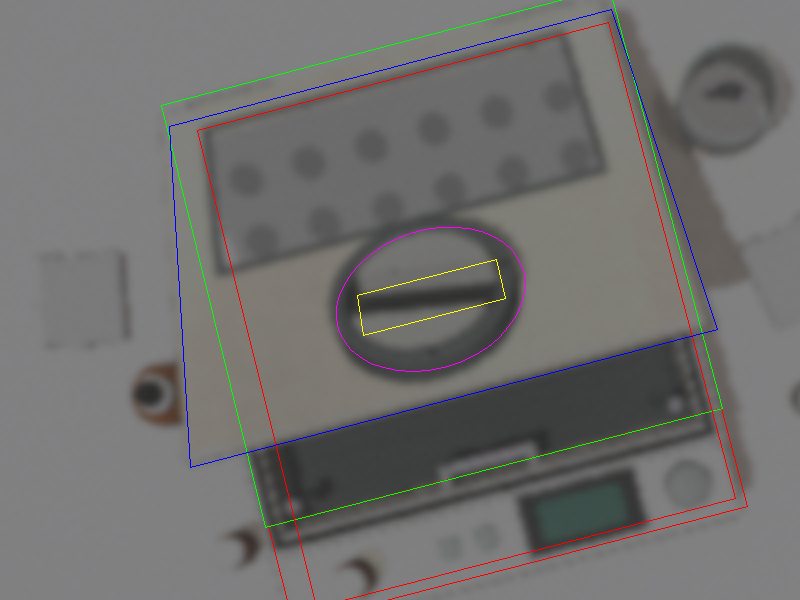

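View pics/ov_side.png

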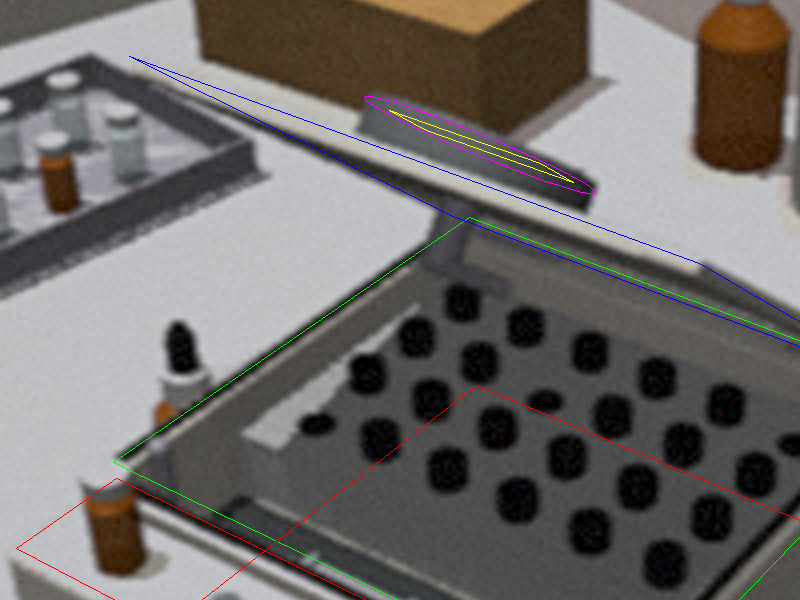

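```bash
cat > sh.py <<'E'
import sys,numpy as np
from scipy.spatial.transform import Rotation as Ro
from workcell import env
def shares(x,y,z,yaw=None):
    s=env.state(); R=Ro.from_euler('xyz',s["ee_rot"],degrees=True).as_matrix()
    d=R.T@(np.array([x,y,z])-s["ee_pos"]); t=0 if yaw is None else -((yaw-s["ee_rot"][2]+180)%360-180)/45
    return np.r_[d/500,t].round(4)
if __name__=="__main__":
    s=env.state(); print(round(s["time_s"],2),s["ee_pos"].round(1),s["ee_rot"].round(1),s["force"].round(1),round(s["gripper_width"],1))
    for a in sys.argv[1:]: print(a,shares(*map(float,a.split(','))))
E
python3 sh.py 188,543,340,160.9 375,268,340,125 561,-6,340,106
```

```text
0.1 [187.7 543.  213.2] [-179.9   -0.   160.9] [ 1.1 -0.3  0.1] 91.0
188,543,340,160.9 [-0.0006 -0.0003 -0.2536  0.0007]
375,268,340,125 [-0.5337 -0.3979 -0.2529  0.7985]
561,-6,340,106 [-1.0644 -0.7943 -0.2523  1.2207]
```

Call:
arm_command:
  targets:
    - [0.5,0,0,-0.08,0]
    - [1,0,0,-0.16,0]
    - [1,0,0,-0.25,0]
    - [1,-0.1,-0.07,-0.254,0.16]
    - [1,-0.17,-0.12,-0.254,0.32]
    - [1,-0.24,-0.17,-0.254,0.48]
    - [1,-0.31,-0.22,-0.254,0.64]
    - [1,-0.38,-0.27,-0.254,0.8]

```text
time_s: 0.77
ee_pos: [309.3, 372.1, 340.1]
ee_rot: [-179.9, 0.1, 124.8]
force: [0.4, -0.6, 0.2]
gripper_width: 40.9
```

```bash
python3 sh.py 558,-8,330,106 558,-8,300,106
```

```text
0.77 [309.3 372.1 340.1] [-1.799e+02  1.000e-01  1.248e+02] [ 0.4 -0.6  0.2] 40.9
558,-8,330,106 [-0.9081 -0.0255  0.0214  0.4181]
558,-8,300,106 [-0.908  -0.0255  0.0814  0.4181]
```

Call:
arm_command:
  targets:
    - [1,-0.08,0,0,0.1]
    - [1,-0.16,0,0,0.2]
    - [1,-0.24,0,0,0.3]
    - [1,-0.32,-0.01,0,0.42]
    - [1,-0.4,-0.01,0,0.42]
    - [1,-0.48,-0.015,0,0.42]
    - [1,-0.56,-0.015,0,0.42]
    - [1,-0.64,-0.02,0,0.42]

```text
time_s: 1.43
ee_pos: [484.4, 101.8, 340.2]
ee_rot: [-179.9, 0.1, 105.9]
force: [-0.2, -0.1, 0.2]
gripper_width: 0.6
```

```bash
python3 sh.py 558,-8,330,106 558,-8,300,106
```

```text
1.43 [484.4 101.8 340.2] [-1.799e+02  1.000e-01  1.059e+02] [-0.2 -0.1  0.2] 0.6
558,-8,330,106 [-0.2516  0.0813  0.0207 -0.002 ]
558,-8,300,106 [-0.2515  0.0814  0.0807 -0.002 ]
```

Call:
arm_command:
  targets:
    - [1,-0.07,0.02,0,0]
    - [1,-0.14,0.04,0,0]
    - [1,-0.2,0.06,0,0]
    - [1,-0.2516,0.081,0.02,0]
    - [1,-0.2516,0.081,0.04,0]
    - [1,-0.2516,0.081,0.04,0]

```text
time_s: 1.93
ee_pos: [557.0, -9.0, 317.2]
ee_rot: [-179.6, -0.1, 105.8]
force: [-0.5, 0.0, -0.8]
gripper_width: 0.4
```

```bash
python3 - <<'E'
from h import *
f=env.grab_frame("side"); cv2.imwrite("pics/s1.png",cv2.resize(f[0:300,100:400,::-1],None,fx=2,fy=2))
f=env.grab_frame("top"); cv2.imwrite("pics/t1.png",cv2.resize(f[100:300,130:380,::-1],None,fx=3,fy=3))
E
python3 sh.py
python3 - <<'E'
import sys; sys.path.insert(0,'.')
from fit0 import *
for a in np.arange(.7,-.01,-.1): print(round(a,2),h2w(q,lid(a,230,-95,8))[0].round(0))
E
```

```text
2.03 [557.1  -7.5 319.7] [-179.8    0.   105.9] [-0.4  0.3 -0.1] 0.7
0.7 [560.  -6. 262.]
0.6 [546. -10. 244.]
0.5 [534. -14. 225.]
0.4 [524. -17. 205.]
0.3 [515. -19. 184.]
0.2 [509. -21. 162.]
0.1 [505. -22. 139.]
0.0 [503. -23. 116.]
```

View pics/s1.png

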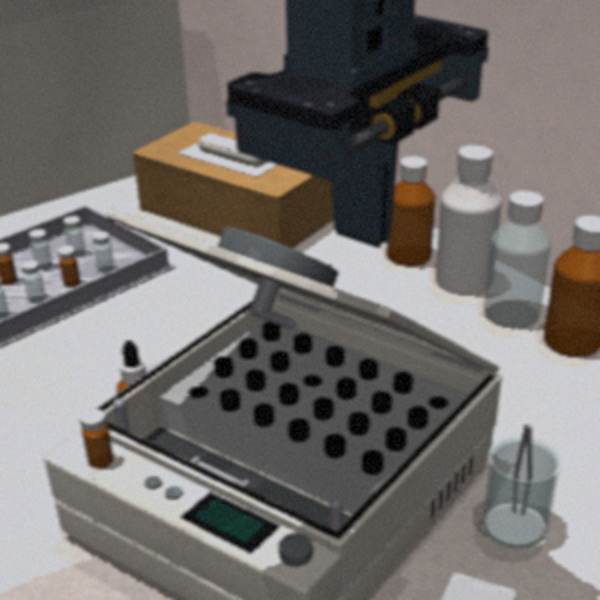

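View pics/t1.png

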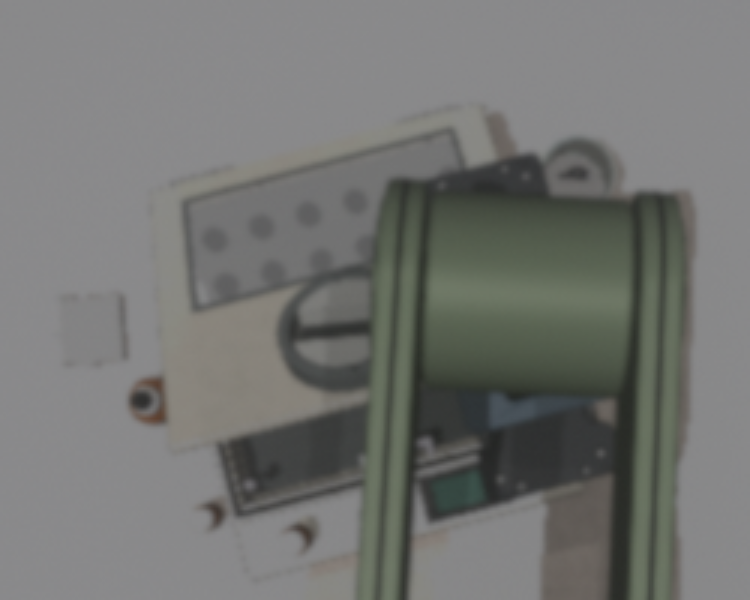

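Call:
arm_command:
  targets:
    - [1,0,0,0.05,0]
    - [1,0,0,0.09,0]
    - [1,0,0,0.12,0]
    - [1,0,-0.01,0.135,0]
    - [1,0,-0.02,0.15,0]
    - [1,0,-0.03,0.165,0]
    - [1,0,-0.04,0.18,0]
    - [1,0,-0.054,0.195,0]

```text
time_s: 2.7
ee_pos: [531.0, -14.9, 222.7]
ee_rot: [-179.9, 0.1, 106.0]
force: [1.6, 0.3, 1.2]
gripper_width: 0.3
```

```bash
python3 - <<'E'
from h import *
f=env.grab_frame("side"); cv2.imwrite("pics/s2.png",cv2.resize(f[0:300,100:400,::-1],None,fx=2,fy=2))
E
python3 sh.py
```

```text
2.75 [528.3 -15.3 221. ] [-179.6   -0.   105.9] [-2.  -0.8 -1.2] 0.4
```

View pics/s2.png

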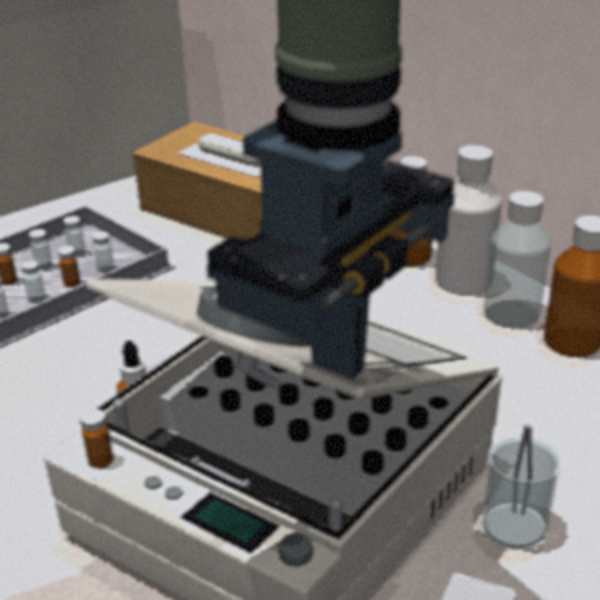

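Call:
arm_command:
  targets:
    - [1,0,-0.014,0.025,0]
    - [1,0,-0.026,0.055,0]
    - [1,0,-0.034,0.085,0]
    - [1,0,-0.042,0.115,0]
    - [1,0,-0.048,0.14,0]
    - [1,0,-0.052,0.16,0]
    - [1,0,-0.055,0.175,0]
    - [1,0,-0.055,0.18,0]

```text
time_s: 3.42
ee_pos: [500.3, -23.2, 130.5]
ee_rot: [-179.5, -0.0, 105.9]
force: [-0.4, -0.3, 1.2]
gripper_width: 0.5
```

```bash
python3 - <<'E'
from h import *
f=env.grab_frame("side"); cv2.imwrite("pics/s3.png",cv2.resize(f[50:350,100:400,::-1],None,fx=2,fy=2))
E
python3 sh.py
```

```text
3.47 [500.4 -23.2 130.5] [-179.5   -0.   105.9] [-0.4  0.1  0.5] 0.5
```

View pics/s3.png

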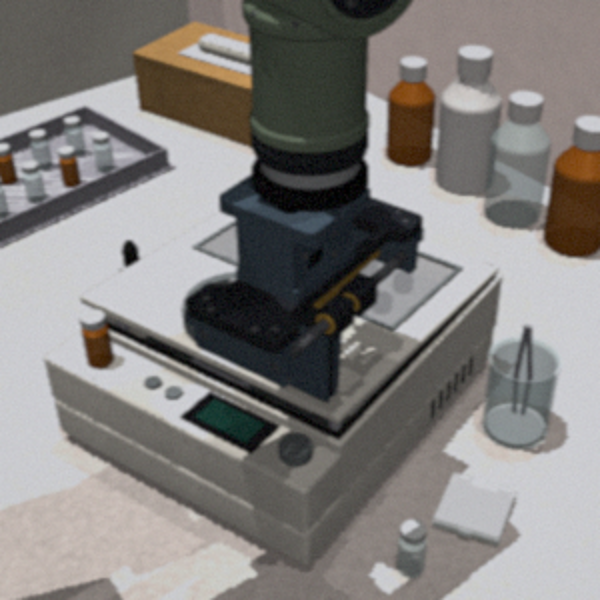

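Call:
arm_command:
  targets:
    - [1,0,0,0.007,0]
    - [1,0,0,0.014,0]
    - [1,0,0,0.014,0]

```text
time_s: 3.72
ee_pos: [500.6, -23.4, 124.0]
ee_rot: [-179.6, 0.0, 105.9]
force: [-0.3, -0.3, 0.9]
gripper_width: 0.6
```

Call:
arm_command:
  targets:
    - [0.5,0,0,-0.05,0]
    - [0,0,0,-0.12,0]
    - [0,0.05,0,-0.2,0]
    - [0,0.12,-0.05,-0.28,0.1]
    - [0,0.2,-0.13,-0.3,0.2]
    - [0,0.28,-0.2,-0.3,0.3]
    - [0,0.36,-0.27,-0.3,0.32]
    - [0,0.44,-0.33,-0.3,0.32]

```text
time_s: 4.38
ee_pos: [334.2, 107.0, 273.7]
ee_rot: [-179.7, 0.1, 91.4]
force: [0.3, 2.0, 1.0]
gripper_width: 50.9
```

```bash
python3 - <<'E'
from h import *
f=env.grab_frame("side"); cv2.imwrite("pics/side4.png",f[:,:,::-1]);cv2.imwrite("pics/side4z.png",cv2.resize(f[100:325,110:390,::-1],None,fx=2.66,fy=2.66,interpolation=2))
f=env.grab_frame("top"); cv2.imwrite("pics/top4.png",f[:,:,::-1]);cv2.imwrite("pics/top4z.png",cv2.resize(f[120:300,140:380,::-1],None,fx=3.33,fy=3.33,interpolation=2))
E
python3 sh.py
```

```text
4.48 [331.4 108.5 273.7] [-179.6    0.    91.9] [ 0.7 -0.4  0.3] 59.1
```

View pics/side4z.png

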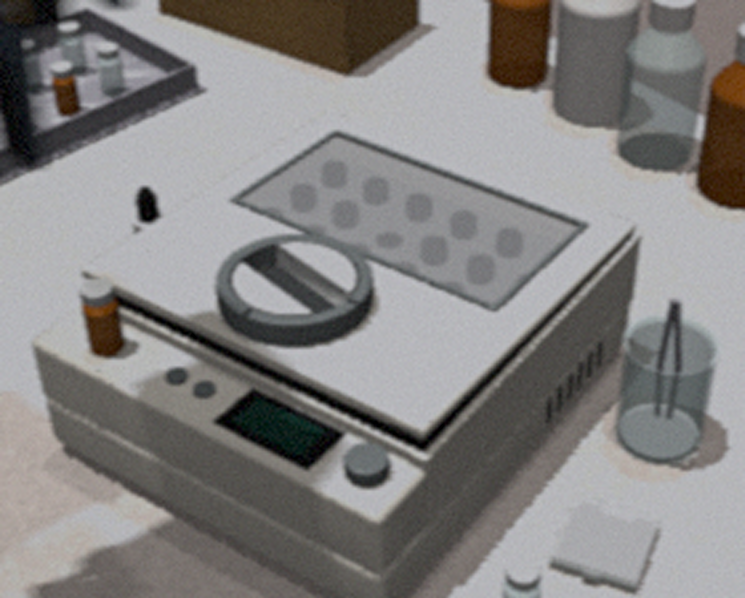

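View pics/top4z.png

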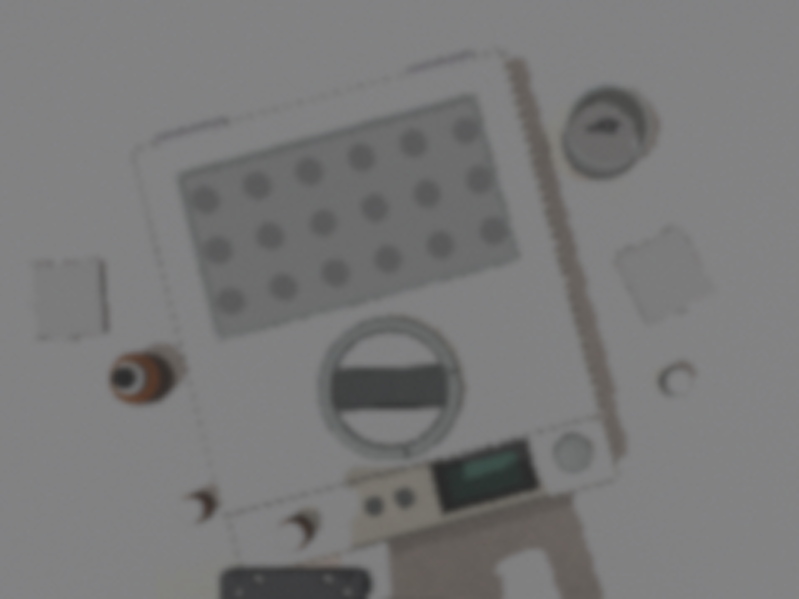

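Run:
```python
from fit0 import *
print("bezel",ray("top",T(391,388),144).round(1),"slotfloor",ray("top",T(389,388),126).round(1))
print("bezel side",ray("side",S(296,279),144).round(1))
a,b=ray("top",T(333,390),130),ray("top",T(446,386),130); print("slot len",np.linalg.norm(a-b),"dir",np.degrees(np.arctan2(*(a-b)[:2][::-1])))
l,r_=ray("top",T(229,515),120),ray("top",T(602,417),120); print("lid front",l,r_,np.linalg.norm(l-r_),np.degrees(np.arctan2(*(l-r_)[:2][::-1]))-90)
m=(l+r_)/2; d=(l-r_)/np.linalg.norm(l-r_); n=np.array([d[1],-d[0],0]); print("axis from front edge",m+53*n)
for z in (120,): print(ray("top",T(135,150),116)-ray("top",T(229,515),120))
# lid angle from side: front corners
for u in (S(87,272),S(425,432)): 
  for z in (116,120,124,128): print(z,ray("side",u,z).round(1))
```

```text
bezel [510.5  80.1 144. ] slotfloor [510.4  82.6 126. ]
bezel side [509.7  77.5 144. ]
slot len 76.12671743446263 dir 93.15498913564298
lid front [422.1259402  189.85495571 120.        ] [493.51983988 -61.51664742 120.        ] 261.3135506880646 15.855466967812262
axis from front edge [508.80644956  78.64937024 120.        ]
[248.92259465  73.34435698  -4.        ]
116 [430.3 199.5 116. ]
120 [428.2 194.4 120. ]
124 [426.1 189.3 124. ]
128 [424.  184.2 128. ]
116 [503.6 -52.8 116. ]
120 [500.9 -56.  120. ]
124 [498.2 -59.2 124. ]
128 [495.6 -62.4 128. ]
```

```bash
python3 sh.py 561.5,97.5,200,93.2 561.5,97.5,155,93.2
```

```text
4.48 [331.4 108.5 273.7] [-179.6    0.    91.9] [ 0.7 -0.4  0.3] 59.1
561.5,97.5,200,93.2 [-0.0368  0.4604  0.144  -0.0298]
561.5,97.5,155,93.2 [-0.0368  0.461   0.234  -0.0298]
```

Call:
arm_command:
  targets:
    - [0,-0.005,0.07,0,-0.01]
    - [0,-0.01,0.14,0.03,-0.02]
    - [0,-0.02,0.21,0.06,-0.03]
    - [0,-0.03,0.28,0.09,-0.03]
    - [0,-0.0368,0.35,0.12,-0.03]
    - [0,-0.0368,0.41,0.14,-0.03]
    - [0,-0.0368,0.4605,0.144,-0.03]
    - [0,-0.0368,0.4605,0.144,-0.03]

```text
time_s: 5.15
ee_pos: [566.2, 96.9, 197.7]
ee_rot: [-179.6, 0.0, 93.1]
force: [-0.4, 0.4, 0.6]
gripper_width: 91.4
```

Call:
arm_command:
  targets:
    - [0,0,0,0.02,0]
    - [0,0,0,0.05,0]
    - [0,0,0,0.08,0]
    - [0,0,0,0.08,0]

```text
time_s: 5.48
ee_pos: [563.9, 96.2, 154.9]
ee_rot: [-179.3, 0.1, 93.1]
force: [-1.1, -0.3, -0.6]
gripper_width: 91.1
```

```bash
python3 - <<'E'
from h import *
f=env.grab_frame("side"); cv2.imwrite("pics/s5.png",cv2.resize(f[110:310,130:380,::-1],None,fx=3,fy=3,interpolation=2))
f=env.grab_frame("top"); cv2.imwrite("pics/t5.png",cv2.resize(f[120:300,140:380,::-1],None,fx=3.33,fy=3.33,interpolation=2))
E
python3 sh.py 561.5,97.5,155,93.2
```

```text
5.58 [565.7  96.6 157.8] [-179.6    0.    93.1] [-0.3  0.5 -0.5] 91.2
561.5,97.5,155,93.2 [ 0.0023 -0.0083  0.0057 -0.0017]
```

View pics/s5.png

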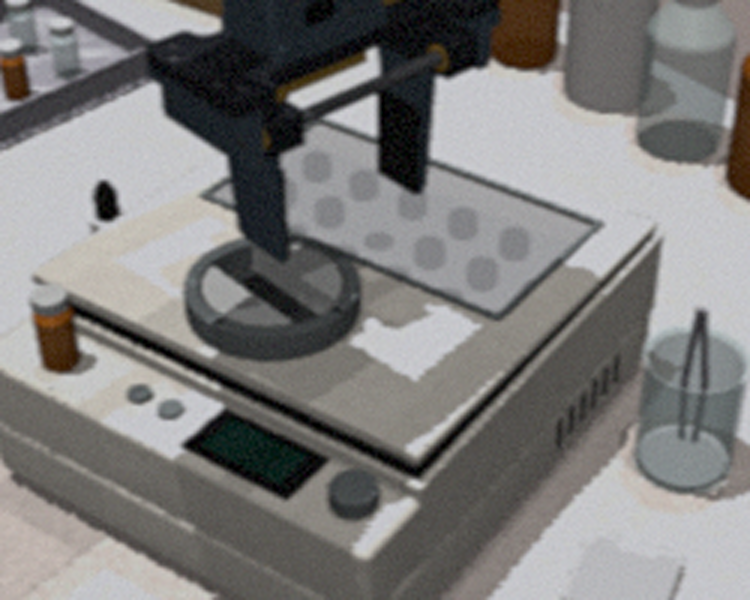

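View pics/t5.png

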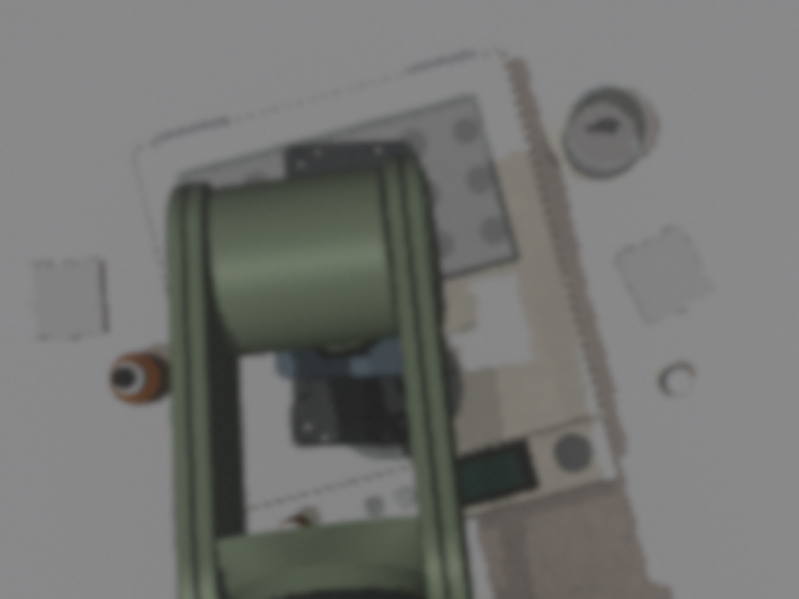

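Run:
```python
from h import *
from scipy.spatial.transform import Rotation as Ro
s=env.state(); R=Ro.from_euler('xyz',s["ee_rot"],degrees=True).as_matrix()
im=cv2.imread("pics/s5.png")
def pl(P,c):
    p=(((proj("side",P)-[130,110])+.5)*3-.5).round().astype(int); cv2.polylines(im,[p.reshape(-1,1,2)],True,c,1)
for z in(0,-14.5+30):
  for sg in(-1,1): pl([s["ee_pos"]+R@np.array([x,sg*(45.6+y),z]) for x,y in((-16,0),(16,0),(16,13.5),(-16,13.5))],(0,255,0) if z==0 else (0,255,255))
ax=np.array([510,79.5,142.5]); t=np.radians(93.2); u=np.array([np.cos(t),np.sin(t),0]); v=np.array([-u[1],u[0],0])
pl([ax+a*36*u+b*14*v for a,b in((1,1),(1,-1),(-1,-1),(-1,1))],(0,0,255))
cv2.imwrite("pics/s5o.png",im)
```

```text
(no output)
```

View pics/s5o.png

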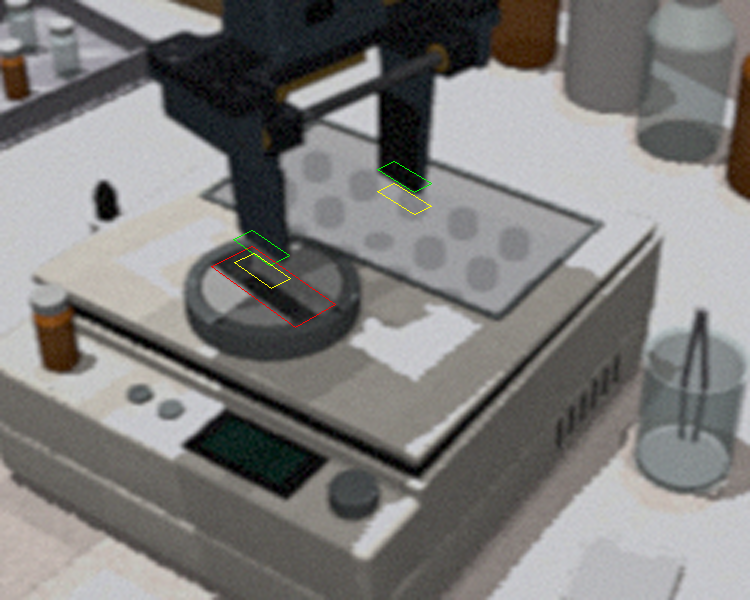

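Call:
arm_command:
  targets:
    - [0,0,-0.0085,0,0]
    - [0,0,-0.0085,0.01,0]
    - [0,0,-0.0085,0.02,0]
    - [0,0,-0.0085,0.03,0]
    - [0,0,-0.0085,0.04,0]
    - [0,0,-0.0085,0.05,0]
    - [0,0,-0.0085,0.055,0]

```text
time_s: 6.17
ee_pos: [560.9, 96.3, 129.3]
ee_rot: [-179.5, 0.0, 93.1]
force: [-0.0, 0.8, 0.7]
gripper_width: 91.6
```

```bash
python3 - <<'E'
from h import *
f=env.grab_frame("side"); cv2.imwrite("pics/s6.png",cv2.resize(f[110:310,130:380,::-1],None,fx=3,fy=3,interpolation=2))
E
python3 sh.py 561.5,97.5,125,93.2
```

```text
6.22 [560.7  96.3 129.1] [-1.795e+02  1.000e-01  9.310e+01] [-0.6 -0.7 -0.5] 91.0
561.5,97.5,125,93.2 [ 0.0024  0.0018  0.0082 -0.0016]
```

View pics/s6.png

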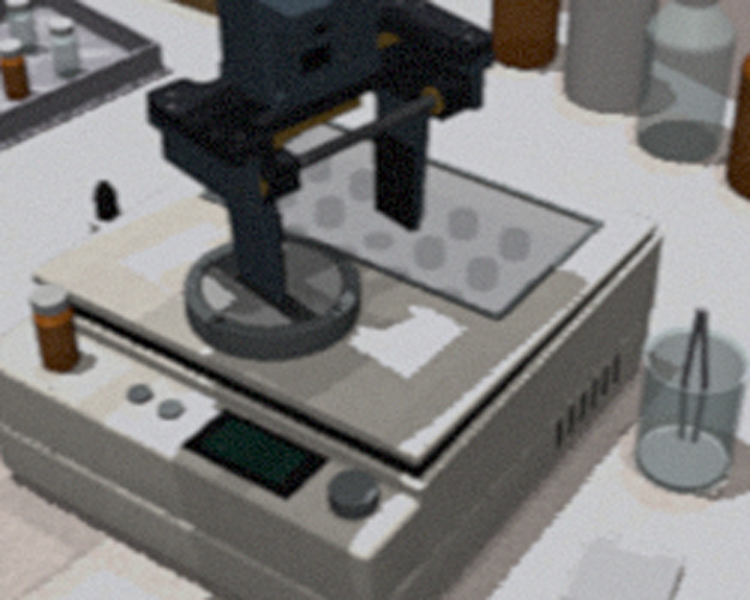

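The finger is inside the slot and reads no contact force. Next I press down.

Call:
arm_command:
  targets:
    - [0,0.0024,0,0.006,0]
    - [0,0.0024,0,0.012,0]
    - [0,0.0024,0,0.018,0]
    - [0,0.0024,0,0.022,0]
    - [0,0.0024,0,0.022,0]

```text
time_s: 6.63
ee_pos: [560.5, 97.6, 119.1]
ee_rot: [-179.5, 0.0, 93.1]
force: [-1.1, 0.7, 6.3]
gripper_width: 91.0
```

Call:
arm_command:
  targets:
    - [0,0,0,0.003,0]
    - [0,0,0,0.006,0]
    - [0,0,0,0.006,0]
    - [0,0,0,0.006,0]

```text
time_s: 6.97
ee_pos: [560.4, 97.6, 117.7]
ee_rot: [-179.5, 0.0, 93.1]
force: [-2.3, 0.2, 9.4]
gripper_width: 90.9
```

Call:
arm_command:
  targets:
    - [0,0,0,0.004,0]
    - [0,0,0,0.008,0]
    - [0,0,0,0.008,0]
    - [0,0,0,0.008,0]

```text
time_s: 7.3
ee_pos: [560.4, 97.6, 116.6]
ee_rot: [-179.6, 0.0, 93.1]
force: [-3.1, -1.6, 17.4]
gripper_width: 91.2
```

```bash
cat > arc.py <<'E'
import sys,numpy as np
from scipy.spatial.transform import Rotation as Ro
from workcell import env
# args: ycomp target, xcomp target, thetas(deg from current)
A=np.array([510,79.5]); s=env.state(); yaw=np.radians(s["ee_rot"][2])
ex=np.array([np.cos(yaw),np.sin(yaw)]);ey=np.array([np.sin(yaw),-np.cos(yaw)])
d=s["ee_pos"][:2]-A; rel=np.array([d@ex,d@ey])
print(s["time_s"].round(2) if hasattr(s["time_s"],'round') else s["time_s"],s["ee_pos"].round(1),s["ee_rot"].round(1),s["force"].round(1),s["torque"].round(2),"rel",rel.round(1))
X,Y=float(sys.argv[1]),float(sys.argv[2])
for t in map(float,sys.argv[3:]):
    r=np.radians(t); c,n=np.cos(r),np.sin(r); p=np.array([c*X-n*Y,n*X+c*Y])-rel
    print(t,(p/500).round(4),round(t/45,4))
E
python3 arc.py 15.3 58 0 4 8 12 16 20 24 28 32
```

```text
7.3 [560.4  97.6 116.6] [-179.6    0.    93.1] [-3.1 -1.6 17.4] [-0.29  1.56 -0.03] rel [15.3 51.3]
0.0 [-0.0001  0.0134] 0.0
4.0 [-0.0082  0.0153] 0.0889
8.0 [-0.0165  0.0165] 0.1778
12.0 [-0.0248  0.0172] 0.2667
16.0 [-0.0332  0.0174] 0.3556
20.0 [-0.0416  0.0169] 0.4444
24.0 [-0.0499  0.0158] 0.5333
28.0 [-0.0581  0.0142] 0.6222
32.0 [-0.0662  0.012 ] 0.7111
```

Call:
arm_command:
  targets:
    - [0,0,0.007,0.006,0]
    - [0,0,0.0134,0.006,0]
    - [0,-0.0082,0.0153,0.006,0.089]
    - [0,-0.0165,0.0165,0.006,0.178]
    - [0,-0.0248,0.0172,0.0065,0.267]
    - [0,-0.0332,0.0174,0.0065,0.356]
    - [0,-0.0332,0.0174,0.0065,0.356]

```text
time_s: 7.88
ee_pos: [568.6, 83.0, 116.6]
ee_rot: [-179.5, -0.0, 76.9]
force: [-7.5, 3.5, 20.5]
gripper_width: 91.3
```

```bash
python3 - <<'E'
from h import *
f=env.grab_frame("side"); cv2.imwrite("pics/s7.png",cv2.resize(f[110:310,130:380,::-1],None,fx=3,fy=3,interpolation=2))
E
python3 arc.py 15.3 58 0 4 8 12 16 20 24 28 32
```

```text
7.9333 [568.6  83.  116.6] [-179.5   -0.    77. ] [-7.5  2.3 21.2] [ 0.54  1.91 -0.56] rel [16.6 56.3]
0.0 [-0.0026  0.0034] 0.0
4.0 [-0.0108  0.0052] 0.0889
8.0 [-0.0191  0.0065] 0.1778
12.0 [-0.0274  0.0072] 0.2667
16.0 [-0.0358  0.0073] 0.3556
20.0 [-0.0441  0.0068] 0.4444
24.0 [-0.0524  0.0058] 0.5333
28.0 [-0.0607  0.0041] 0.6222
32.0 [-0.0687  0.0019] 0.7111
```

View pics/s7.png

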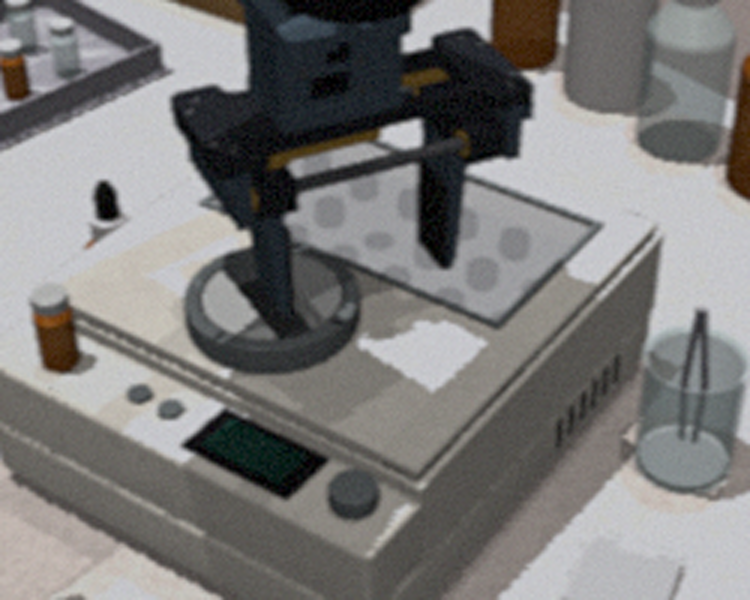

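The lid is shut and the dial is following the finger. I keep turning and pressing.

Call:
arm_command:
  targets:
    - [0,-0.01,0.006,0.006,0.089]
    - [0,-0.019,0.0075,0.006,0.178]
    - [0,-0.0274,0.008,0.006,0.267]
    - [0,-0.0358,0.008,0.006,0.356]
    - [0,-0.0441,0.0075,0.006,0.444]
    - [0,-0.0524,0.0065,0.006,0.533]
    - [0,-0.0607,0.005,0.006,0.622]
    - [0,-0.0607,0.005,0.006,0.622]

```text
time_s: 8.6
ee_pos: [563.2, 54.4, 116.6]
ee_rot: [-179.4, 0.1, 48.8]
force: [-7.0, 4.1, 18.3]
gripper_width: 91.3
```

```bash
python3 arc.py 15.3 59 0 4 8 12 16 20 24 28 32
```

```text
8.6 [563.2  54.4 116.6] [-1.794e+02  1.000e-01  4.880e+01] [-7.   4.1 18.3] [ 0.48  1.36 -0.43] rel [16.1 56.6]
0.0 [-0.0017  0.0048] 0.0
4.0 [-0.01    0.0066] 0.0889
8.0 [-0.0184  0.0079] 0.1778
12.0 [-0.0269  0.0085] 0.2667
16.0 [-0.0354  0.0086] 0.3556
20.0 [-0.0439  0.0081] 0.4444
24.0 [-0.0523  0.007 ] 0.5333
28.0 [-0.0607  0.0053] 0.6222
32.0 [-0.0689  0.0031] 0.7111
```

Call:
arm_command:
  targets:
    - [0,-0.01,0.0066,0.006,0.089]
    - [0,-0.0184,0.0079,0.006,0.178]
    - [0,-0.0269,0.0085,0.006,0.267]
    - [0,-0.0354,0.0086,0.006,0.356]
    - [0,-0.0439,0.0081,0.006,0.444]
    - [0,-0.0523,0.007,0.006,0.533]
    - [0,-0.0607,0.0053,0.006,0.622]
    - [0,-0.0607,0.0053,0.006,0.622]

```text
time_s: 9.27
ee_pos: [545.8, 31.6, 116.6]
ee_rot: [-179.4, 0.1, 20.6]
force: [-3.4, 3.9, 15.4]
gripper_width: 91.3
```

```bash
python3 - <<'E'
from h import *
f=env.grab_frame("side"); cv2.imwrite("pics/s8.png",cv2.resize(f[110:310,130:380,::-1],None,fx=3,fy=3,interpolation=2))
E
python3 arc.py 15.3 59 0 4 8 12 16 20
```

```text
9.3167 [545.8  31.6 116.6] [-1.794e+02  1.000e-01  2.070e+01] [-4.6  4.1 16.3] [ 0.68  0.89 -0.53] rel [16.6 57.5]
0.0 [-0.0026  0.003 ] 0.0
4.0 [-0.0109  0.0049] 0.0889
8.0 [-0.0193  0.0061] 0.1778
12.0 [-0.0278  0.0068] 0.2667
16.0 [-0.0363  0.0069] 0.3556
20.0 [-0.0448  0.0064] 0.4444
```

View pics/s8.png

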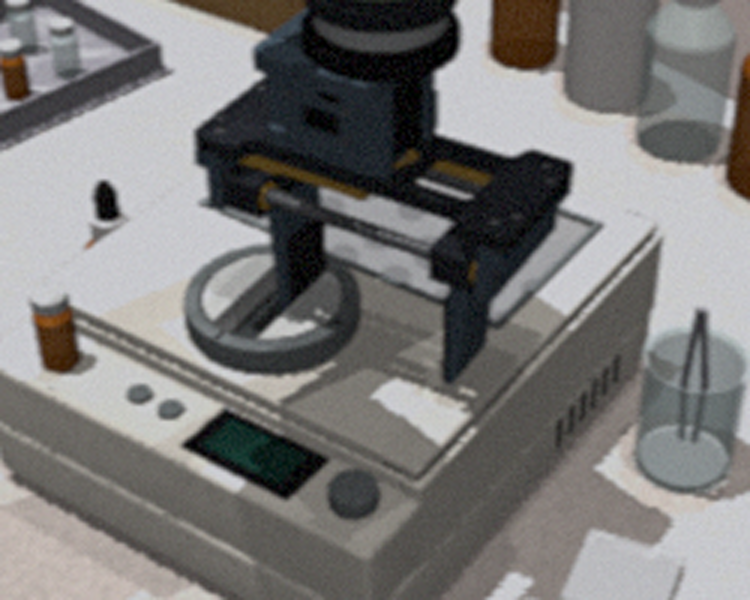

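Nearly there. Next I go on to the stop and slightly past it.

Call:
arm_command:
  targets:
    - [0,-0.0109,0.005,0.005,0.089]
    - [0,-0.015,0.006,0.005,0.13]
    - [0,-0.0193,0.0065,0.005,0.178]
    - [0,-0.0235,0.007,0.005,0.22]
    - [0,-0.0235,0.007,0.005,0.22]

```text
time_s: 9.73
ee_pos: [538.7, 28.8, 116.8]
ee_rot: [-179.1, -0.3, 10.8]
force: [-0.1, 17.3, 10.3]
gripper_width: 91.0
```

```bash
python3 arc.py 15.3 59 0 4 8 12
```

```text
9.7333 [538.7  28.8 116.8] [-179.1   -0.3   10.8] [-0.1 17.3 10.3] [1.69 0.03 0.55] rel [18.7 55.2]
0.0 [-0.0067  0.0077] 0.0
4.0 [-0.015   0.0095] 0.0889
8.0 [-0.0234  0.0108] 0.1778
12.0 [-0.0319  0.0115] 0.2667
```

A lateral force of 17 N has built up, so it is at the stop. I back off the wall, lift out and look.

Call:
arm_command:
  targets:
    - [0,0.004,-0.005,0,-0.05]
    - [0,0.003,-0.012,-0.005,-0.08]
    - [0,0.003,-0.012,-0.03,-0.08]
    - [0,0.003,-0.012,-0.07,-0.08]
    - [0,0.003,-0.012,-0.14,-0.08]
    - [0,0.003,-0.012,-0.21,-0.08]
    - [0,0.003,-0.012,-0.28,-0.08]

```text
time_s: 10.32
ee_pos: [538.0, 32.4, 257.9]
ee_rot: [-179.1, -0.3, 14.4]
force: [1.1, 0.2, -0.7]
gripper_width: 90.7
```

```bash
python3 sh.py 480,-250,300,20 330,110,270,20
```

```text
10.32 [538.   32.4 257.9] [-179.1   -0.3   14.4] [ 1.1  0.2 -0.7] 90.7
480,-250,300,20 [-0.2523  0.5169 -0.0933 -0.1244]
330,110,270,20 [-0.3642 -0.2541 -0.0222 -0.1244]
```

Call:
arm_command:
  targets:
    - [0,-0.06,-0.04,-0.02,0]
    - [0,-0.12,-0.08,-0.03,0]
    - [0,-0.18,-0.12,-0.03,0]
    - [0,-0.24,-0.16,-0.03,0]
    - [0,-0.3,-0.21,-0.03,0]
    - [0,-0.3642,-0.254,-0.03,0]
    - [0,-0.3642,-0.254,-0.03,0]

```text
time_s: 10.9
ee_pos: [323.8, 110.6, 273.6]
ee_rot: [-179.0, -0.1, 14.6]
force: [-0.0, -1.2, -0.6]
gripper_width: 91.4
```

```bash
python3 - <<'E'
from fit0 import *
f=env.grab_frame("side"); cv2.imwrite("pics/side9z.png",cv2.resize(f[100:325,110:390,::-1],None,fx=2.66,fy=2.66,interpolation=2))
f=env.grab_frame("top"); cv2.imwrite("pics/top9z.png",cv2.resize(f[120:300,140:380,::-1],None,fx=3.33,fy=3.33,interpolation=2))
E
python3 sh.py
```

```text
11.0 [329.1 110.  274.1] [-179.2   -0.4   14.5] [-0.2 -0.1  1.7] 91.2
```

View pics/side9z.png

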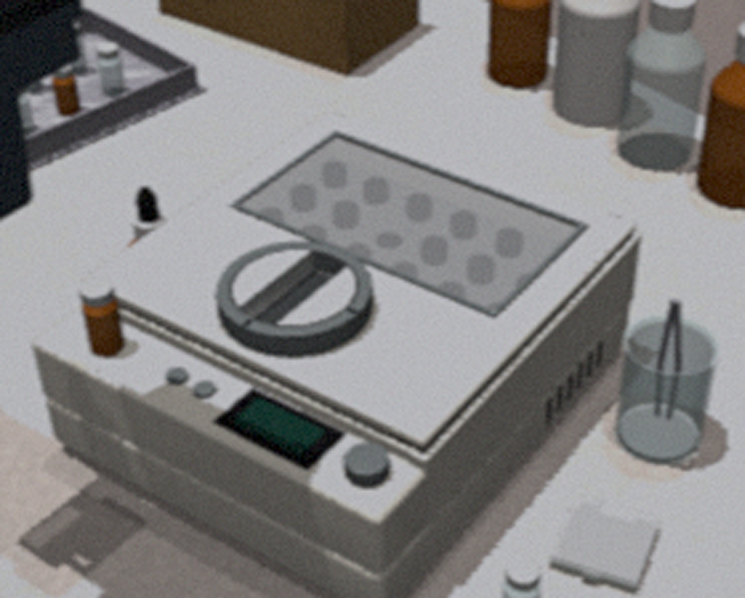

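View pics/top9z.png

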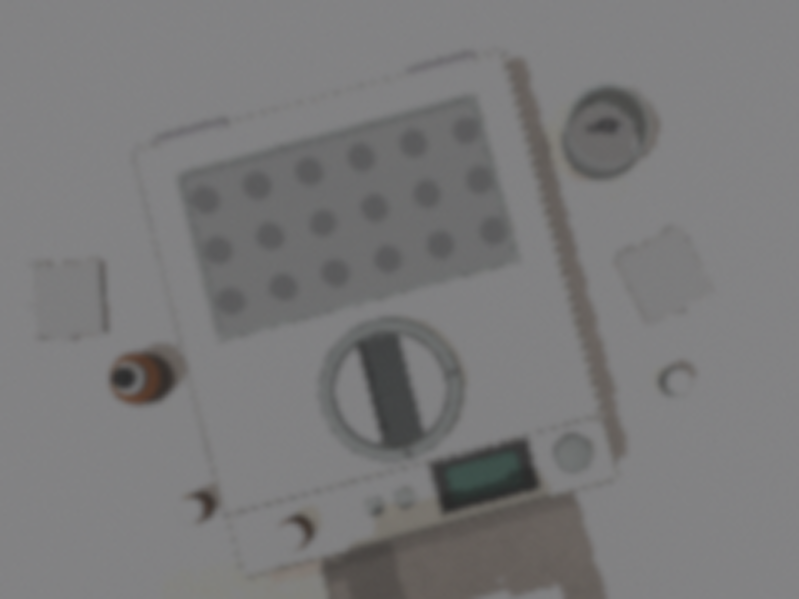

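The top view shows the slot from (378,335) to (404,448), 13.0° in the image against 14.4° for the lid's side edge. That puts the fastener at about 1.55 rad. In the side view the lid lies flat on the rim, and the bystanders stand where they were. The arm is clear, so I hand in.

```bash
python3 -c "
from workcell import env
env.job_done(); print(env.state()['time_s'])"
```

```text
the job is handed in; nothing more can be done
the job is handed in; nothing more can be done
```

The lid is shut and locked, and I handed the job in at about 11 s on the robot's clock. No verdict was reported.

- **Lid:** I pushed it down at the front right corner with the closed fingertips until it rested on its plungers. I then lifted off and checked with the cameras.
- **Fastener:** I opened the gripper, set one finger in the slot and pressed the lid shut with about 15–20 N. While pressing, I turned the dial clockwise until the sideways force rose to about 17 N, which I took as the stop. Then I backed off and lifted clear.
- **Last checks:** In the top view the slot lies within about 1.5° of front to back, so I put the fastener at about 1.55 rad. In the side view the lid lies flat on the rim with nothing holding it. The bystanders look unmoved in both views, but I compared them by eye only. The force reading was close to zero.
- **Disagreement:** My first fit of the heater's pose was off by up to 3.5 pixels, which put the fastener about 9 mm from where it was. I measured it again with the lid down, and the two cameras then agreed to within about 3 mm. That second measurement is the one I used to place the finger in the slot.

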